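# Fit-test two contact sleeves, then hold the tester's key at half travel

### The job

Two steel sleeves lie on the rubber mat: slide the one that fits over the tester's gauge pin all the way down onto the pin and leave it there, and put the one whose bore is too tight into the dark metal reject tray. Then press the tester's round spring key with the fingers until its top is level with the rim of its collar (half travel, 8 mm, not right to the bottom) and keep holding it there: the program finishes while still holding the key down. Leave the jar, the spool and the screwdriver where they are.

Things in the scene. Friction and masses are not known exactly. Their poses are not given: they have to be found in the camera images.
- tester: Grey bench tester, a box 130 (x) x 200 (y) x 50 mm high, fixed to the bench. Origin: centre of its underside on the bench; z up. On its flat top: gauge pin at (0, +55) mm, flat meter in the middle, key in its collar at (0, -55) mm. It is set down at any small yaw.
- pin_base (a point): Foot of the gauge pin, on the tester's top face (50 mm above the bench). The pin is an upright plain steel pin, 12 mm diameter, 44 mm tall, the last 4 mm tapering to 6 mm diameter.
- pin_mid (a point): Point on the pin's axis 18 mm above its foot: where the middle of a fully seated sleeve lies.
- collar_rim (a point): Centre of the top rim of the key's fixed black collar, 18 mm above the tester's top (68 mm above the bench). Collar: 60 mm outer, 48 mm inner diameter. Rim level is half travel of the key.
- key_top (a point): Centre of the key's flat round top (grey disc 40 mm diameter); moves down with the key. Unpressed it stands 8 mm above the collar's rim (76 mm above the bench).
- key (a joint): Travel of the key straight down in m: 0 released, 0.008 level with the rim, 0.016 bottomed. Spring returned: about 3 N to start it, 7 N at 0.008, 11 N at 0.016; it springs up when let go.
- sleeve_wide: Plain steel sleeve that fits: tube 30 mm outer diameter, 36 mm tall, bore 15.5 mm, standing upright on the mat, about 0.1 to 0.2 kg. Origin: centre of its lower end; z along its axis. The two sleeves look alike but for the bore.
- sleeve_wide_mid (a point): Middle of that sleeve, on its axis, 18 mm above its lower end.
- sleeve_narrow: Plain steel sleeve that does not fit: same tube, 30 mm outer diameter, 36 mm tall, bore only 9 mm, standing upright on the mat, about 0.12 to 0.24 kg. Origin: centre of its lower end; z along its axis.
- sleeve_narrow_mid (a point): Middle of that sleeve, on its axis, 18 mm above its lower end.
- mat: Black rubber parts mat 160 (x) x 90 (y) x 3 mm, fixed, on the left or the right of the tester; the sleeves stand on it about 90 mm apart along its x. Origin: centre of its underside.
- tray: Dark metal open reject tray, 120 (x) x 110 (y) x 30 mm high, walls and floor about 4 mm, fixed, on the other side of the tester from the mat. Origin: centre of its underside.
- jar: Bystander: white paste jar, 48 mm diameter, 50 mm tall, loose, beyond the tester. Origin: centre of its underside.
- spool: Bystander: grey spool, 52 mm diameter, 40 mm tall, standing, loose, beyond the tester. Origin: centre of its underside.
- screwdriver: Bystander: screwdriver lying loose on the bench beyond the tester. Origin: underside of its middle; x along it, handle to -x.

How it is judged:
On the way, in this order (a step that is already met when the one before it is completed fails the run):
1. the fitting sleeve is fully down on the gauge pin and the tight one lies in the reject tray, both let go (horizontal distance between sleeve_wide_mid and pin_mid below 0.004 m and z of sleeve_wide_mid in the frame of pin_mid between -0.004 and 0.004 m and linear speed of each of sleeve_wide, sleeve_narrow below 0.03 m/s and x of sleeve_narrow_mid in the frame of tray between -0.054 and 0.054 m and y of sleeve_narrow_mid in the frame of tray between -0.049 and 0.049 m and z of sleeve_narrow_mid in the frame of tray below 0.03 m and contact force between each of sleeve_wide, sleeve_narrow and the arm below 0.1 N), for 0.2 s.
2. the key is held by the fingers about level with the collar's rim (value of joint key between 0.005 and 0.011 m and velocity of joint key between -0.01 and 0.01 m/s and contact force between key and the fingers above 2 N), for 0.5 s.
At the end, for the whole second after the job is handed in: Wide-bore sleeve still on the pin, its middle within 4 mm of pin_mid sideways and in height; narrow-bore sleeve still inside the tray (middle under 30 mm above its underside); arm touching neither; fingers press the key with over 2 N and hold it at 5 to 11 mm of travel (all of step 1 and all of step 2); the arm keeps its last pose, push and grip.
It fails at once if the paste jar is moved more than 30 mm (distance of jar from where it was at the start of the episode above 0.03 m).
It fails at once if the spool is moved more than 30 mm (distance of spool from where it was at the start of the episode above 0.03 m).
It fails at once if the screwdriver is moved more than 30 mm (distance of screwdriver from where it was at the start of the episode above 0.03 m).
It also fails if it takes over 72 s, if anything falls off the work surface, if the arm or the gripper's body presses on something with over 40 N, if the wrist force passes 120 N, or if a joint passes its speed limit or range.

### The arm

A 6-joint arm with a two-finger parallel gripper is mounted at the origin on the work surface. World frame = base frame: x ahead of the robot, y to its left, z up, the work surface at z = 0. Lengths are in m, angles in rad, forces in N, time in s.
With the tool pointing down it reaches from about 0.375 to 0.825 m from the base axis. Payload 5.5 kg.
Tool frame: the origin (TCP) lies at the very end of the fingers, on their centre line; the grasp point (between the pads) lies bot.grip_point_offset behind it (bot.grip_point_offset is the distance from the TCP to the grasp point, in m); z points along the fingers, y is the line along which they close (so a half turn about z gives the same grasp; the last joint's range is limited). The gripper opens to 85 mm and grips with 20 to 120 N. Pads are 22 mm wide; open, the fingers measure 114 mm over their backs; the gripper's body (76 mm by 85 mm) begins 54 mm behind the grasp point. The pads swing forward as they close: fully open they stand 13 mm farther back than shut.
Start: joints at [-1.274, 0.314, -0.047, 1.21, 0, 1.571], TCP at [0.175, -0.574, 0.231] pointing down, gripper open.
Joint ranges: [-2.67, 2.67], [-0.69, 1.73], [-1.03, 1.25], [-2.08, 2.16], [-1.42, 1.45], [-3.14, 3.14]. Speed limits (rad/s): [2.39, 2.39, 3.01, 3.14, 3.14, 3.14].

### API

Orientations are given as a unit quaternion [x, y, z, w].
In Python, from rig import bot gives the robot as it stands. The module is installed in compiled form; this text tells all that it offers.
- The arm moves only by the shell command python3 -m inch 'ROWS'. ROWS is JSON, a list of rows, each an object of numbers: "dx", "dy", "dz": the shift along the tool's x, y, z as a fraction of full scale; "rx", "ry", "rz": the turn, a rotation vector about the tool's x, y, z as a fraction of full scale; "hand": the opening, from -1 (shut) to 1 (fully open). A call has 1 to 10 rows; each row is the pose to reach, as a shift and turn from the pose commanded when the call began, along the tool's axes at that moment; what a row does not reach only later rows make up. Full scale, the value 1, is 0.25 m for a shift and 60 degrees for a turn. A row lasts 1/10 s, in which the tool goes at most 50 mm and 8.59 degrees, less where a joint would pass 70% of its speed; a pose out of reach is approached as far as the arm can. A call with a number of a shift or a turn outside -1 to 1 is refused whole. A call with a gripper value outside its range is refused whole. The fingers move at their own pace and stop on an object; the grip force is fixed at half the most. Time passes only in rows, so rows that repeat a pose let the fingers close. It gives the time, the measured TCP pose, the force, the opening and the grip force at its end, in the units of the state.
- bot.get_obs(): the state, without advancing time (a new reading comes with each control period).
- bot.capture(name): name is "scene" or "top" or "wrist"; returns (picture, depth): 420x560x3 uint8, blue, green, red; 420x560 float32, m along the optical axis (not along the pixel's ray), 0 where there is no reading.
- bot.camera_info(name): a dict with "camera_matrix" (3x3 intrinsics, pixels), "extrinsics" (4x4, takes a point from world to camera coordinates). Camera axes: x right, y down, z forward; pixel columns grow to the right and rows downward; lengths in m; the calibration is good to about 2 mm. A picture is of the moment at which its call begins: read the wrist's pose just before it. camera_info takes no time and is no camera call; for the wrist camera it gives the pose at the moment of the call.
- bot.finish_job(): hands the job in; it is judged then, once.
Trained networks look in the newest picture that a camera, given by its name, has taken for a name from the list of things; names that differ only in an ending like _2 or _b are one class to them, and where a whole thing is asked for, a point or a joint stands for the part that bears it (a point fixed in the world has none). Each returns a list of dicts, best first, with "p" (0 to 1); they miss things now and then, are a little off and sometimes report something else, mostly with a low value. They report only what shows in the picture. A call takes as long as a camera call.
- bot.look_for(camera, query): "position" ([x, y, z] in m, in world coordinates, good to about 4 mm: the middle of the surface that is visible of it).
- bot.tip_of(camera, query): "position" ([x, y, z] in m, in world coordinates, good to about 4 mm: a listed point, or the origin of a listed thing).
The state is a dict: "time_s": time; "joint_pos": joint angles; "joint_vel": joint speeds; "effort": joint torques, N m; "tcp_pos": TCP position; "tcp_rot": TCP orientation; "contact_force": force on the tool from outside, world axes, zero at the start; "moment": the same for the moment, N m; "width": finger opening in m; "gripper_force": force on a finger pad.
Only numpy, scipy, OpenCV 4.12 (cv2) and the standard library are available. Lean on these libraries where they do the work, as an engineer would, in place of code of your own. Each camera call takes 0.05 s, during which the arm holds its last target. There are 200 camera calls.

## Working session

There is one attempt and no reset: what is moved stays moved. The work goes in short steps, Python scripts to look and compute and a shell command to move; the robot and the scene stay as the last step left them, time stands still between calls to the robot, and variables do not carry over. Pictures are saved under pics/ and viewed, at most 10 in all, crops included, and the job is handed in when it is done.

```bash
mkdir -p pics
cat > h.py <<'E'
import numpy as np, cv2
from rig import bot
from scipy.spatial.transform import Rotation as R
def cloud(name):
    img,d=bot.capture(name); ci=bot.camera_info(name)
    K=np.array(ci["camera_matrix"]); E=np.array(ci["extrinsics"])
    v,u=np.mgrid[:420,:560]
    pc=np.stack([(u-K[0,2])/K[0,0]*d,(v-K[1,2])/K[1,1]*d,d],-1)
    return img,d,(pc-E[:3,3])@E[:3,:3]
def st():
    o=bot.get_obs(); return np.array(o["tcp_pos"]),R.from_quat(o["tcp_rot"]),o
E
python3 - <<'E'
from h import *
o=bot.get_obs(); print(o, bot.grip_point_offset)
for c in("top","scene"):
    img,d,p=cloud(c); cv2.imwrite(f"pics/{c}1.png",img)
    ci=bot.camera_info(c); print(c,np.round(ci["camera_matrix"],1).tolist(),np.round(ci["extrinsics"],3).tolist())
    np.savez(f"{c}.npz",img=img,d=d,p=p)
    for q in["tester","pin_base","key_top","collar_rim","sleeve_wide_mid","sleeve_narrow_mid","mat","tray","jar","spool","screwdriver"]:
        print(c,q,[(np.round(r["position"],3).tolist(),round(r["p"],2)) for r in bot.tip_of(c,q)[:3]])
E
```

```text
{'time_s': 0.0, 'joint_pos': array([-1.27402184e+00,  3.14209617e-01, -4.80717581e-02,  1.21021180e+00,
       -1.20027541e-05,  1.57081934e+00]), 'joint_vel': array([ 0.00216676,  0.00170292,  0.00080888,  0.00051856, -0.00043616,
       -0.00048107]), 'effort': array([-2.58719174e-04, -5.39590502e+01,  3.39750123e+01,  1.92844385e-02,
       -7.86899591e-05, -1.96432029e-05]), 'tcp_pos': array([ 0.17528888, -0.57321721,  0.23044762]), 'tcp_rot': array([ 9.89012144e-01,  1.47831864e-01, -1.31379101e-04, -8.38213272e-04]), 'contact_force': array([0.85072568, 0.49591593, 0.54893297]), 'moment': array([-0.01770526,  0.0029531 ,  0.00475845]), 'gripper_force': 0.0, 'width': 0.08586493647401423} 0.0187
top [[421.6, 0.0, 279.3], [0.0, 421.6, 216.8], [0.0, 0.0, 1.0]] [[0.02, -1.0, 0.015, -0.028], [-0.992, -0.021, -0.122, 0.62], [0.122, -0.012, -0.992, 1.035], [0.0, 0.0, 0.0, 1.0]]
top tester [([0.542, -0.042, -0.002], 0.81)]
top pin_base [([0.534, 0.015, 0.048], 0.67)]
top key_top [([0.549, -0.091, 0.074], 0.69)]
top collar_rim [([0.545, -0.092, 0.068], 0.69)]
top sleeve_wide_mid [([0.57, 
[... 357 characters left out ...]
, 491.0, 214.3], [0.0, 0.0, 1.0]] [[0.017, 1.0, 0.021, -0.018], [0.578, 0.007, -0.816, -0.299], [-0.816, 0.026, -0.577, 1.539], [0.0, 0.0, 0.0, 1.0]]
scene tester [([0.541, -0.044, 0.0], 0.8), ([0.576, -0.311, 0.016], 0.59)]
scene pin_base [([0.528, 0.017, 0.047], 0.81)]
scene key_top [([0.544, -0.098, 0.081], 0.47), ([0.569, -0.314, 0.001], 0.2)]
scene collar_rim [([0.544, -0.093, 0.069], 0.84)]
scene sleeve_wide_mid [([0.575, -0.316, 0.018], 0.5)]
scene sleeve_narrow_mid [([0.473, -0.318, 0.019], 0.54)]
scene mat []
scene tray [([0.482, 0.322, -0.0], 0.9)]
scene jar [([0.692, 0.216, -0.001], 0.76)]
scene spool [([0.748, -0.22, 0.002], 0.7)]
scene screwdriver [([0.758, -0.003, 0.001], 0.9)]
```

View pics/top1.png

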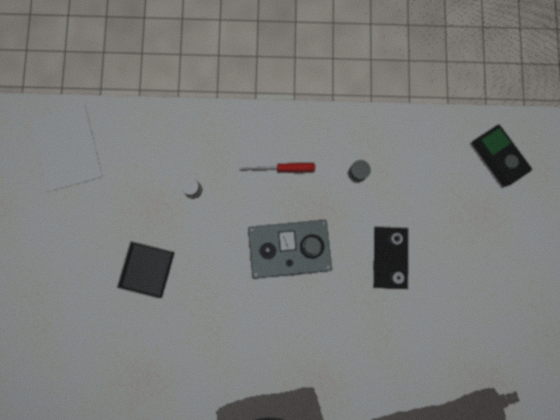

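View pics/scene1.png

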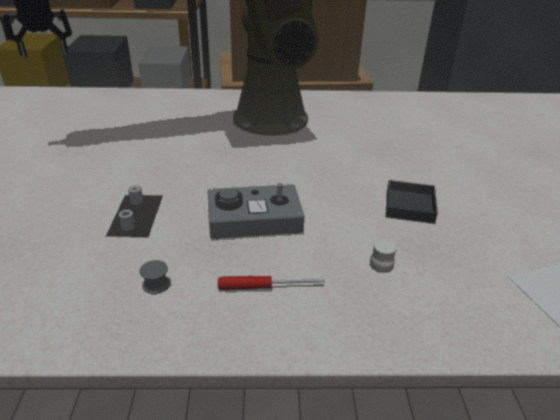

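The top view shows the sleeves at about (397,239) and (398,278), the pin at (268,250), the key at (312,246) and the tray at (146,269). The bores can't be told apart from here, so I'll move the wrist camera over the mat.

```bash
cat >> h.py <<'E'
def go(xyz,yaw=0.0):
    "row values to bring the TCP to xyz, pointing down, tool x at yaw (deg)"
    p,r,o=st()
    T=R.from_euler('z',yaw,degrees=True)*R.from_euler('x',180,degrees=True)
    d=r.inv().apply(np.array(xyz)-p); w=(r.inv()*T).as_rotvec(degrees=True)
    print("d",np.round(d/.25,4),"r",np.round(w/60,4),"rows>=",max(np.linalg.norm(d)/.05,np.linalg.norm(w)/8.59).round(1),"t",round(o["time_s"],2))
E
python3 - <<'E'
from h import *
p,r,o=st(); ci=bot.camera_info("wrist"); E=np.array(ci["extrinsics"])
print(np.round(ci["camera_matrix"],1).tolist()); c=-E[:3,:3].T@E[:3,3]; print("cam in tool",r.inv().apply(c-p), "axes in tool\n",r.inv().apply(E[:3,:3]).round(3))
go((.42,-.33,.25))
E
```

```text
[[342.7, 0.0, 278.3], [0.0, 342.7, 212.3], [0.0, 0.0, 1.0]]
cam in tool [ 0.08198206 -0.0003807  -0.14234842] axes in tool
 [[-0.     1.     0.   ]
 [-0.946 -0.    -0.324]
 [-0.324 -0.     0.946]]
d [ 1.2206 -0.6464 -0.0748] r [-0.      0.      0.2834] rows>= 6.9 t 1.2
```

```bash
python3 -m inch '[{"dx":1,"dy":-0.65,"dz":0.05,"rz":0.283},{"dx":1,"dy":-0.65,"dz":0.05,"rz":0.283},{"dx":1,"dy":-0.65,"dz":0.05,"rz":0.283},{"dx":1,"dy":-0.65,"dz":0.05,"rz":0.283},{"dx":1,"dy":-0.65,"dz":0.05,"rz":0.283},{"dx":1,"dy":-0.65,"dz":0.05,"rz":0.283},{"dx":1,"dy":-0.65,"dz":0.05,"rz":0.283},{"dx":1,"dy":-0.65,"dz":0.05,"rz":0.283}]'
python3 -c "
from h import *
go((.53,-.315,.18))"
```

```text
d [ 1.6589 -0.5751  0.2052] r [-0.      0.      0.2834] rows>= 8.8 t 1.2$[0]: bad value
```

```bash
python3 -m inch '[{"dx":1,"dy":-0.5,"dz":0.1,"rx":0,"ry":0,"rz":0.283,"hand":1},{"dx":1,"dy":-0.5,"dz":0.1,"rx":0,"ry":0,"rz":0.283,"hand":1},{"dx":1,"dy":-0.5,"dz":0.1,"rx":0,"ry":0,"rz":0.283,"hand":1},{"dx":1,"dy":-0.5,"dz":0.1,"rx":0,"ry":0,"rz":0.283,"hand":1},{"dx":1,"dy":-0.5,"dz":0.1,"rx":0,"ry":0,"rz":0.283,"hand":1},{"dx":1,"dy":-0.5,"dz":0.1,"rx":0,"ry":0,"rz":0.283,"hand":1},{"dx":1,"dy":-0.5,"dz":0.1,"rx":0,"ry":0,"rz":0.283,"hand":1}]'
python3 -c "
from h import *
go((.53,-.315,.18))"
```

```text
time_s: 1.9
tcp_pos: [0.3805, -0.3781, 0.206]
tcp_rot: [1.0, 0.003, 0.0, -0.001]
contact_force: [-0.2, 0.3, -0.2]
width: 0.0853
gripper_force: 0.0
d [ 0.5994 -0.2486  0.1046] r [-0.0012 -0.0006  0.0056] rows>= 3.3 t 1.9
```

```bash
python3 -m inch '[{"dx":0.6,"dy":-0.249,"dz":0.105,"rx":0,"ry":0,"rz":0,"hand":1},{"dx":0.6,"dy":-0.249,"dz":0.105,"rx":0,"ry":0,"rz":0,"hand":1},{"dx":0.6,"dy":-0.249,"dz":0.105,"rx":0,"ry":0,"rz":0,"hand":1},{"dx":0.6,"dy":-0.249,"dz":0.105,"rx":0,"ry":0,"rz":0,"hand":1},{"dx":0.6,"dy":-0.249,"dz":0.105,"rx":0,"ry":0,"rz":0,"hand":1},{"dx":0.6,"dy":-0.249,"dz":0.105,"rx":0,"ry":0,"rz":0,"hand":1},{"dx":0.6,"dy":-0.249,"dz":0.105,"rx":0,"ry":0,"rz":0,"hand":1}]'
python3 - <<'E'
from h import *
img,d,p=cloud("wrist"); cv2.imwrite("pics/w1.png",img); np.savez("w1.npz",img=img,d=d,p=p)
for q in("sleeve_wide_mid","sleeve_narrow_mid"): print(q,[(np.round(r["position"],4).tolist(),round(r["p"],2)) for r in bot.tip_of("wrist",q)[:3]])
# sleeve top rings: points near z=.039
z=p[...,2]; m=((z>.033)&(z<.046)&(d>0)&(np.abs(p[...,1]+.315)<.05)&(np.abs(p[...,0]-.525)<.08)).astype(np.uint8)
n,l,s,c=cv2.connectedComponentsWithStats(m)
for i in range(1,n):
    if s[i,4]>100:
        q=p[l==i]; (cx,cy),rad=cv2.minEnclosingCircle(q[:,:2].astype(np.float32)); print("ring",s[i],cx,cy,rad,np.median(q[:,2]))
E
```

```text
time_s: 2.6
tcp_pos: [0.5266, -0.3198, 0.1804]
tcp_rot: [1.0, -0.001, -0.0, 0.0]
contact_force: [0.3, -0.0, 0.5]
width: 0.0855
gripper_force: 0.0
sleeve_wide_mid [([0.5681, -0.3154, 0.0201], 0.74)]
sleeve_narrow_mid [([0.4698, -0.3135, 0.0204], 0.85)]
ring [252 126  36  36 759] 0.5703473687171936 -0.313053160905838 0.01497557107359171 0.03875468867164531
ring [258 236  32  32 745] 0.47239387035369873 -0.3154798150062561 0.015036764554679394 0.03876266462801836
```

View pics/w1.png

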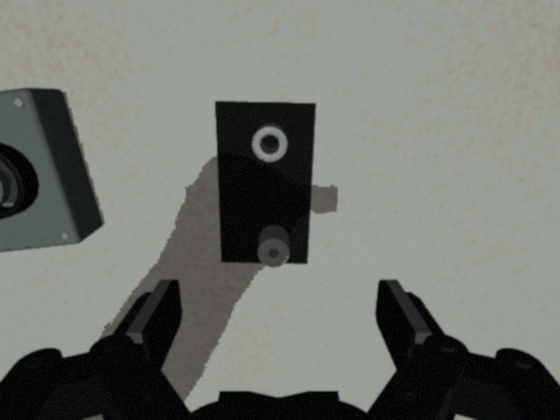

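The wrist view shows the far sleeve (270,144) with a bore about half its diameter, so it's the wide one. The near sleeve (274,252) has a small bore, so it's the narrow one. This agrees with the network. I'll pick up the wide sleeve first.

```bash
python3 -c "
from h import *
go((.5703,-.3131,.009))"
```

```text
d [ 0.1731 -0.0271  0.6865] r [ 0.0004 -0.0003 -0.0013] rows>= 3.5 t 2.75
```

```bash
python3 -m inch '[{"dx":0.173,"dy":-0.027,"dz":0.2,"rx":0,"ry":0,"rz":0,"hand":1},{"dx":0.173,"dy":-0.027,"dz":0.35,"rx":0,"ry":0,"rz":0,"hand":1},{"dx":0.173,"dy":-0.027,"dz":0.5,"rx":0,"ry":0,"rz":0,"hand":1},{"dx":0.173,"dy":-0.027,"dz":0.6,"rx":0,"ry":0,"rz":0,"hand":1},{"dx":0.173,"dy":-0.027,"dz":0.6,"rx":0,"ry":0,"rz":0,"hand":1},{"dx":0.173,"dy":-0.027,"dz":0.6,"rx":0,"ry":0,"rz":0,"hand":1}]'
python3 -c "
from h import *
go((.5703,-.3131,.009))"
```

```text
time_s: 3.35
tcp_pos: [0.5709, -0.3125, 0.0307]
tcp_rot: [1.0, -0.0, -0.0, -0.0]
contact_force: [-0.3, -0.3, 0.9]
width: 0.0854
gripper_force: 0.0
d [-0.0023  0.0025  0.0867] r [-0.      0.0002 -0.0003] rows>= 0.4 t 3.35
```

```bash
python3 -m inch '[{"dx":0,"dy":0.002,"dz":0.085,"rx":0,"ry":0,"rz":0,"hand":1},{"dx":0,"dy":0.002,"dz":0.085,"rx":0,"ry":0,"rz":0,"hand":1},{"dx":0,"dy":0.002,"dz":0.085,"rx":0,"ry":0,"rz":0,"hand":-1},{"dx":0,"dy":0.002,"dz":0.085,"rx":0,"ry":0,"rz":0,"hand":-1},{"dx":0,"dy":0.002,"dz":0.085,"rx":0,"ry":0,"rz":0,"hand":-1},{"dx":0,"dy":0.002,"dz":0.085,"rx":0,"ry":0,"rz":0,"hand":-1},{"dx":0,"dy":0.002,"dz":0.085,"rx":0,"ry":0,"rz":0,"hand":-1},{"dx":0,"dy":0.002,"dz":0.085,"rx":0,"ry":0,"rz":0,"hand":-1}]'
```

```text
time_s: 4.15
tcp_pos: [0.5719, -0.3128, 0.01]
tcp_rot: [1.0, 0.0, 0.001, 0.0]
contact_force: [0.4, 0.9, 7.1]
width: 0.0278
gripper_force: 59.6
```

```bash
python3 -m inch '[{"dx":0,"dy":0,"dz":-0.1,"rx":0,"ry":0,"rz":0,"hand":-1},{"dx":0,"dy":0,"dz":-0.3,"rx":0,"ry":0,"rz":0,"hand":-1},{"dx":0,"dy":0,"dz":-0.5,"rx":0,"ry":0,"rz":0,"hand":-1},{"dx":0,"dy":-0.15,"dz":-0.7,"rx":0,"ry":0,"rz":0,"hand":-1},{"dx":-0.1,"dy":-0.35,"dz":-0.76,"rx":0,"ry":0,"rz":0,"hand":-1},{"dx":-0.2,"dy":-0.55,"dz":-0.76,"rx":0,"ry":0,"rz":0,"hand":-1},{"dx":-0.28,"dy":-0.75,"dz":-0.76,"rx":0,"ry":0,"rz":0,"hand":-1},{"dx":-0.28,"dy":-0.9,"dz":-0.76,"rx":0,"ry":0,"rz":0,"hand":-1},{"dx":-0.28,"dy":-1,"dz":-0.76,"rx":0,"ry":0,"rz":0,"hand":-1}]'
python3 -c "
from h import *
go((.50,.017,.2))"
```

```text
time_s: 5.05
tcp_pos: [0.4993, -0.0603, 0.199]
tcp_rot: [1.0, 0.0, -0.0, -0.0]
contact_force: [0.7, -0.1, -1.5]
width: 0.0274
gripper_force: 59.5
d [ 0.0032 -0.3091 -0.0038] r [-0.0006  0.0005  0.0008] rows>= 1.5 t 5.05
```

```bash
python3 -m inch '[{"dx":0,"dy":-0.15,"dz":0,"rx":0,"ry":0,"rz":0,"hand":-1},{"dx":0,"dy":-0.3,"dz":0,"rx":0,"ry":0,"rz":0,"hand":-1},{"dx":0,"dy":-0.31,"dz":0,"rx":0,"ry":0,"rz":0,"hand":-1},{"dx":0,"dy":-0.31,"dz":0,"rx":0,"ry":0,"rz":0,"hand":-1},{"dx":0,"dy":-0.31,"dz":0,"rx":0,"ry":0,"rz":0,"hand":-1}]'
python3 - <<'E'
from h import *
print(st()[0])
img,d,p=cloud("wrist"); cv2.imwrite("pics/w2.png",img); np.savez("w2.npz",img=img,d=d,p=p)
for q in("pin_base","pin_mid","key_top","collar_rim","sleeve_wide","sleeve_wide_mid"): print(q,[(np.round(r["position"],4).tolist(),round(r["p"],2)) for r in bot.tip_of("wrist",q)[:3]])
z=p[...,2]
for a,b in((.086,.1),(.06,.086)):
    m=((z>a)&(z<b)&(d>0)&(np.abs(p[...,1]-.017)<.03)&(np.abs(p[...,0]-.535)<.03)); q=p[m]; print(a,m.sum(),q.mean(0) if len(q) else "",q.min(0) if len(q) else "",q.max(0) if len(q) else "")
E
```

```text
time_s: 5.55
tcp_pos: [0.501, 0.0067, 0.1987]
tcp_rot: [1.0, 0.005, -0.0, -0.003]
contact_force: [0.4, -0.0, -0.9]
width: 0.0278
gripper_force: 59.6
[0.50101746 0.00669589 0.1986916 ]
pin_base [([0.533, 0.0133, 0.0477], 0.77)]
pin_mid [([0.5345, 0.0116, 0.0668], 0.79)]
key_top []
collar_rim [([0.5434, -0.0926, 0.0685], 0.81)]
sleeve_wide [([0.4994, 0.0056, 0.1935], 0.79)]
sleeve_wide_mid [([0.4959, 0.0071, 0.209], 0.59)]
0.086 219 [0.53260278 0.01378762 0.09177908] [0.52605713 0.00835732 0.086188  ] [0.53785787 0.01953301 0.09545196]
0.06 77 [0.536649   0.01344429 0.07320673] [0.53325121 0.00844463 0.06004471] [0.53791789 0.01966301 0.0856715 ]
```

View pics/w2.png

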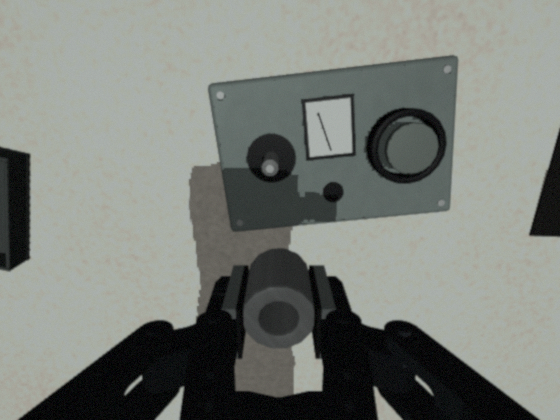

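```bash
cat > m.py <<'E'
from h import *
t,r,o=st(); img,d,p=cloud("wrist"); z=p[...,2]; t2=st()[0]; print("tcp",t.round(4),t2.round(4),o["tcp_rot"].round(4))
def circ(m):
    n,l,s,c=cv2.connectedComponentsWithStats(m.astype(np.uint8))
    for i in range(1,n):
        if s[i,4]>30:
            q=p[l==i]; (cx,cy),rad=cv2.minEnclosingCircle(q[:,:2].astype(np.float32)); print("  circ",s[i],round(cx,4),round(cy,4),round(rad,4),"z",np.median(q[:,2]).round(4),"rel tcp",(np.array([cx,cy])-t[:2]).round(4))
near=lambda c,w:(np.abs(p[...,0]-c[0])<w)&(np.abs(p[...,1]-c[1])<w)&(d>0)
print("pin top"); circ((z>.088)&(z<.099)&near((.533,.014),.02))
print("sleeve top"); circ((z>t[2]+.026)&(z<t[2]+.034)&near(t[:2],.03)&(np.abs(p[...,1]-t[1])<.0125))
E
python3 m.py
```

```text
tcp [0.5011 0.0068 0.1987] [0.5012 0.0069 0.1988] [ 1.0e+00  5.1e-03 -1.0e-04 -3.4e-03]
pin top
  circ [262 160  16  16 209] 0.5312 0.0144 0.006 z 0.0921 rel tcp [0.03   0.0077]
sleeve top
  circ [ 246  283   65   66 2708] 0.5002 0.0071 0.0156 z 0.2275 rel tcp [-0.0009  0.0003]
```

Run:
```python
from h import *
go((.5321,.0141,.115))
z=np.load("top.npz"); p=z["p"]; m=(p[...,2]>.075)&(p[...,2]<.1)&(np.abs(p[...,0]-.532)<.03)&(np.abs(p[...,1]-.015)<.03); q=p[m]; print(m.sum(),q.mean(0),q.max(0),q.min(0))
```

```text
d [ 0.124  -0.0252  0.3353] r [-0.0064  0.0001  0.0099] rows>= 1.8 t 5.95
21 [0.53416576 0.01258479 0.09226263] [0.54012471 0.0183315  0.09950087] [0.52853374 0.00861936 0.07866625]
```

```bash
python3 -m inch '[{"dx":0.062,"dy":-0.025,"dz":0.1,"rx":-0.0064,"ry":0,"rz":0.01,"hand":-1},{"dx":0.124,"dy":-0.025,"dz":0.2,"rx":-0.0064,"ry":0,"rz":0.01,"hand":-1},{"dx":0.124,"dy":-0.025,"dz":0.335,"rx":-0.0064,"ry":0,"rz":0.01,"hand":-1},{"dx":0.124,"dy":-0.025,"dz":0.335,"rx":-0.0064,"ry":0,"rz":0.01,"hand":-1},{"dx":0.124,"dy":-0.025,"dz":0.335,"rx":-0.0064,"ry":0,"rz":0.01,"hand":-1}]'
python3 - <<'E'
from h import *
go((.5321,.0141,.11)); 
img,d,p=cloud("wrist"); cv2.imwrite("pics/w3.png",img[200:,150:400].repeat(2,0).repeat(2,1))
t=st()[0]
m=(d>0)&(np.abs(p[...,0]-t[0])<.03)&(np.abs(p[...,1]-t[1])<.013)&(abs(p[...,2]-t[2]-.03)<.004); q=p[m]; print(m.sum(),cv2.minEnclosingCircle(q[:,:2].astype(np.float32)))
m=(d>0)&(np.abs(p[...,0]-t[0])<.012)&(np.abs(p[...,1]-t[1])<.012)&(p[...,2]>.07)&(p[...,2]<.1); q=p[m]; print("pin",m.sum(), q.mean(0) if len(q) else 0)
E
```

```text
time_s: 6.45
tcp_pos: [0.5313, 0.0074, 0.1151]
tcp_rot: [1.0, 0.006, -0.001, -0.003]
contact_force: [0.4, -0.3, -0.4]
width: 0.0277
gripper_force: 59.6
d [ 0.0036 -0.0266  0.0204] r [-0.0059  0.0021  0.0106] rows>= 0.2 t 6.45
2789 ((0.5312805771827698, 0.006636163219809532), 0.015450187027454376)
pin 389 [0.5377425  0.01406329 0.08417309]
```

View pics/w3.png

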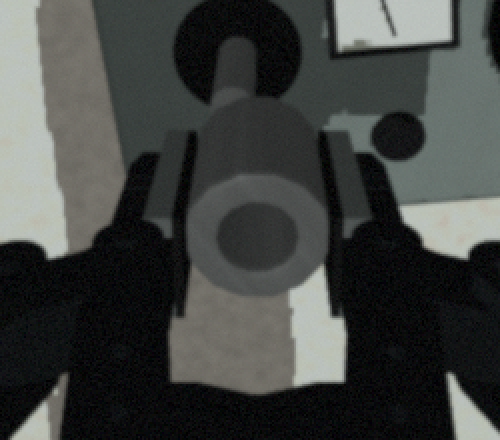

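The wrist view shows the pin tip at about (228,95) in the crop, up and to the left of the held sleeve. The TCP's y position did not follow the command, so I'll check joint 1.

```bash
python3 -m inch '[{"dx":0,"dy":-0.026,"dz":0,"rx":0,"ry":0,"rz":0,"hand":-1},{"dx":0,"dy":-0.026,"dz":0,"rx":0,"ry":0,"rz":0,"hand":-1},{"dx":0,"dy":-0.026,"dz":0,"rx":0,"ry":0,"rz":0,"hand":-1}]'
python3 - <<'E'
from h import *
o=st()[2]; print(o["joint_pos"].round(4),o["effort"].round(3),o["contact_force"],o["moment"]);go((.5321,.0141,.115))
E
```

```text
time_s: 6.8
tcp_pos: [0.5328, 0.011, 0.1163]
tcp_rot: [1.0, 0.008, 0.001, -0.004]
contact_force: [1.0, 0.2, -1.2]
width: 0.0276
gripper_force: 59.6
[ 0.0151  0.263  -0.3887  0.9172  0.0089  3.1406] [ 4.0000e-02 -4.8251e+01  3.1313e+01 -1.1000e-02  5.2000e-02  0.0000e+00] [ 0.98790974  0.1738465  -1.18414895] [ 0.01154083  0.03328146 -0.00066094]
d [-0.0026 -0.0124  0.0054] r [-0.0085 -0.0017  0.0154] rows>= 0.1 t 6.8
```

Joint 6 is at its range end, since q6 = q1 + π at yaw 0. I'll turn the tool to yaw 35°.

```bash
python3 -c "
from h import *
go((.500,.000,.17),35)"
```

```text
d [-0.1315  0.0399 -0.2153] r [-0.0077 -0.0043 -0.5679] rows>= 4.0 t 6.8
```

```bash
python3 -m inch '[{"dx":-0.131,"dy":0.04,"dz":-0.215,"rx":-0.008,"ry":-0.004,"rz":-0.568,"hand":-1},{"dx":-0.131,"dy":0.04,"dz":-0.215,"rx":-0.008,"ry":-0.004,"rz":-0.568,"hand":-1},{"dx":-0.131,"dy":0.04,"dz":-0.215,"rx":-0.008,"ry":-0.004,"rz":-0.568,"hand":-1},{"dx":-0.131,"dy":0.04,"dz":-0.215,"rx":-0.008,"ry":-0.004,"rz":-0.568,"hand":-1},{"dx":-0.131,"dy":0.04,"dz":-0.215,"rx":-0.008,"ry":-0.004,"rz":-0.568,"hand":-1},{"dx":-0.131,"dy":0.04,"dz":-0.215,"rx":-0.008,"ry":-0.004,"rz":-0.568,"hand":-1},{"dx":-0.131,"dy":0.04,"dz":-0.215,"rx":-0.008,"ry":-0.004,"rz":-0.568,"hand":-1}]'
cat > m.py <<'E'
from h import *
t,r,o=st(); img,d,p=cloud("wrist"); print("tcp",t.round(4),o["tcp_rot"].round(4))
L=r.inv().apply((p-t).reshape(-1,3)).reshape(p.shape)   # tool frame
def circ(m):
    n,l,s,c=cv2.connectedComponentsWithStats(m.astype(np.uint8))
    for i in range(1,n):
        if s[i,4]>30:
            mm=l==i; f=[]
            for P in(p,L):
                (cx,cy),rad=cv2.minEnclosingCircle(P[mm][:,:2].astype(np.float32)); f+=[round(cx,4),round(cy,4),round(rad,4)]
            print("  n",s[i,4],"world",f[:3],"z",np.median(p[mm][:,2]).round(4),"tool",f[3:])
near=lambda c,w:(np.abs(p[...,0]-c[0])<w)&(np.abs(p[...,1]-c[1])<w)&(d>0)
print("pin top"); circ((p[...,2]>.088)&(p[...,2]<.099)&near((.532,.014),.02))
print("sleeve top"); circ((np.abs(L[...,2]+.0295)<.004)&(np.abs(L[...,0])<.03)&(np.abs(L[...,1])<.0128)&(d>0))
E
python3 m.py
```

```text
time_s: 7.5
tcp_pos: [0.4995, -0.0001, 0.1688]
tcp_rot: [0.954, 0.3, -0.001, -0.0]
contact_force: [0.4, 0.5, -1.5]
width: 0.028
gripper_force: 59.6
tcp [ 4.995e-01 -1.000e-04  1.688e-01] [ 9.541e-01  2.995e-01 -8.000e-04 -2.000e-04]
pin top
  n 268 world [0.5315, 0.0136, 0.006] z 0.092 tool [0.0342, 0.0071, 0.006]
sleeve top
  n 2825 world [0.4985, 0.0003, 0.0153] z 0.1974 tool [-0.0007, -0.0009, 0.0153]
```

```bash
python3 -c "
from h import *
go((.5324,.0138,.108),35)"
```

```text
d [0.1401 0.0299 0.2428] r [-0.0008  0.0015 -0.0019] rows>= 1.4 t 7.55
```

```bash
python3 -m inch '[{"dx":0.08,"dy":0.015,"dz":0.05,"rx":0,"ry":0.001,"rz":0,"hand":-1},{"dx":0.14,"dy":0.03,"dz":0.15,"rx":0,"ry":0.001,"rz":0,"hand":-1},{"dx":0.14,"dy":0.03,"dz":0.24,"rx":0,"ry":0.001,"rz":0,"hand":-1},{"dx":0.14,"dy":0.03,"dz":0.24,"rx":0,"ry":0.001,"rz":0,"hand":-1},{"dx":0.14,"dy":0.03,"dz":0.24,"rx":0,"ry":0.001,"rz":0,"hand":-1}]'
python3 - <<'E'
from h import *
go((.5324,.0138,.090),35)
for c in("scene","top"):
    img,d,p=cloud(c); cv2.imwrite(f"pics/{c}2.png",cv2.resize(img[150:230,230:330] if c=="scene" else img[220:280,220:320],None,fx=6,fy=6))
E
```

```text
time_s: 8.05
tcp_pos: [0.5318, 0.0137, 0.1086]
tcp_rot: [0.954, 0.3, -0.001, -0.001]
contact_force: [-0.5, 0.8, -0.8]
width: 0.0277
gripper_force: 59.6
d [0.0024 0.0014 0.0745] r [-0.0016  0.0017 -0.0008] rows>= 0.4 t 8.05
```

View pics/scene2.png

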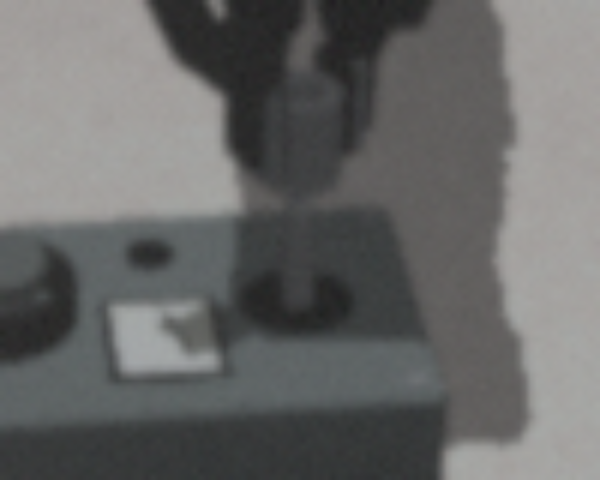

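The sleeve sits over the pin, with its bottom at about (302,190) and the pin at about (297,205). I'll lower it and watch the force.

```bash
python3 -m inch '[{"dx":0.002,"dy":0.001,"dz":0.02,"rx":0,"ry":0,"rz":0,"hand":-1},{"dx":0.002,"dy":0.001,"dz":0.04,"rx":0,"ry":0,"rz":0,"hand":-1},{"dx":0.002,"dy":0.001,"dz":0.055,"rx":0,"ry":0,"rz":0,"hand":-1},{"dx":0.002,"dy":0.001,"dz":0.065,"rx":0,"ry":0,"rz":0,"hand":-1},{"dx":0.002,"dy":0.001,"dz":0.065,"rx":0,"ry":0,"rz":0,"hand":-1}]'
```

```text
time_s: 8.65
tcp_pos: [0.5325, 0.0139, 0.092]
tcp_rot: [0.954, 0.301, -0.001, -0.0]
contact_force: [-0.6, 0.5, -1.3]
width: 0.0278
gripper_force: 59.6
```

The bottom of the sleeve is now below the pin tip with no load, so it is threading on. I'll continue down.

```bash
python3 -m inch '[{"dx":0,"dy":0,"dz":0.03,"rx":0,"ry":0,"rz":0,"hand":-1},{"dx":0,"dy":0,"dz":0.06,"rx":0,"ry":0,"rz":0,"hand":-1},{"dx":0,"dy":0,"dz":0.09,"rx":0,"ry":0,"rz":0,"hand":-1},{"dx":0,"dy":0,"dz":0.115,"rx":0,"ry":0,"rz":0,"hand":-1},{"dx":0,"dy":0,"dz":0.13,"rx":0,"ry":0,"rz":0,"hand":-1},{"dx":0,"dy":0,"dz":0.13,"rx":0,"ry":0,"rz":0,"hand":-1}]'
```

```text
time_s: 9.25
tcp_pos: [0.5323, 0.0139, 0.0592]
tcp_rot: [0.954, 0.301, -0.001, -0.0]
contact_force: [-0.5, 0.5, -0.6]
width: 0.028
gripper_force: 59.6
```

```bash
python3 -m inch '[{"dx":0,"dy":0,"dz":0.006,"rx":0,"ry":0,"rz":0,"hand":-1},{"dx":0,"dy":0,"dz":0.006,"rx":0,"ry":0,"rz":0,"hand":0.4},{"dx":0,"dy":0,"dz":0.006,"rx":0,"ry":0,"rz":0,"hand":0.4},{"dx":0,"dy":0,"dz":0.006,"rx":0,"ry":0,"rz":0,"hand":0.4},{"dx":0,"dy":0,"dz":0.006,"rx":0,"ry":0,"rz":0,"hand":0.4},{"dx":0,"dy":0,"dz":-0.1,"rx":0,"ry":0,"rz":0,"hand":0.4},{"dx":0,"dy":0,"dz":-0.25,"rx":0,"ry":0,"rz":0,"hand":0.4},{"dx":0,"dy":0,"dz":-0.45,"rx":0,"ry":0,"rz":0,"hand":0.4},{"dx":0,"dy":0,"dz":-0.5,"rx":0,"ry":0,"rz":0,"hand":0.4}]'
python3 - <<'E'
from h import *
go((.4724,-.3155,.18),0)
img,d,p=cloud("top"); cv2.imwrite("pics/top3.png",img)
img,d,p=cloud("scene")
m=(d>0)&(np.abs(p[...,0]-.532)<.02)&(np.abs(p[...,1]-.014)<.02)&(p[...,2]>.075)&(p[...,2]<.13); print("z of stuff over pin",np.percentile(p[m][:,2],[5,50,95]),m.sum())
E
```

```text
time_s: 10.15
tcp_pos: [0.536, 0.0139, 0.1905]
tcp_rot: [0.954, 0.301, 0.004, 0.001]
contact_force: [0.5, 0.9, -0.0]
width: 0.0593
gripper_force: 0.0
d [-0.9644  0.9335  0.0394] r [ 0.0015 -0.0068  0.5832] rows>= 6.7 t 10.15
z of stuff over pin [0.07681455 0.08554048 0.09354872] 134
```

```bash
python3 -m inch '[{"dx":-0.964,"dy":0.933,"dz":0.04,"rx":0.001,"ry":-0.007,"rz":0.583,"hand":1},{"dx":-0.964,"dy":0.933,"dz":0.04,"rx":0.001,"ry":-0.007,"rz":0.583,"hand":1},{"dx":-0.964,"dy":0.933,"dz":0.04,"rx":0.001,"ry":-0.007,"rz":0.583,"hand":1},{"dx":-0.964,"dy":0.933,"dz":0.04,"rx":0.001,"ry":-0.007,"rz":0.583,"hand":1},{"dx":-0.964,"dy":0.933,"dz":0.04,"rx":0.001,"ry":-0.007,"rz":0.583,"hand":1},{"dx":-0.964,"dy":0.933,"dz":0.04,"rx":0.001,"ry":-0.007,"rz":0.583,"hand":1},{"dx":-0.964,"dy":0.933,"dz":0.04,"rx":0.001,"ry":-0.007,"rz":0.583,"hand":1},{"dx":-0.964,"dy":0.933,"dz":0.04,"rx":0.001,"ry":-0.007,"rz":0.583,"hand":1},{"dx":-0.964,"dy":0.933,"dz":0.04,"rx":0.001,"ry":-0.007,"rz":0.583,"hand":1}]'
python3 -c "
from h import *
go((.4724,-.3155,.010),0)"
```

```text
time_s: 11.15
tcp_pos: [0.468, -0.3152, 0.1728]
tcp_rot: [1.0, -0.001, -0.005, -0.001]
contact_force: [-0.8, 0.1, -0.2]
width: 0.0851
gripper_force: 0.0
d [0.0243 0.002  0.6511] r [-0.0014  0.01   -0.0016] rows>= 3.3 t 11.15
```

```bash
python3 -m inch '[{"dx":0.01,"dy":0,"dz":0,"rx":0,"ry":0,"rz":0,"hand":1},{"dx":0.01,"dy":0,"dz":0.2,"rx":0,"ry":0,"rz":0,"hand":1},{"dx":0.01,"dy":0,"dz":0.35,"rx":0,"ry":0,"rz":0,"hand":1},{"dx":0.01,"dy":0,"dz":0.5,"rx":0,"ry":0,"rz":0,"hand":1},{"dx":0.01,"dy":0,"dz":0.5,"rx":0,"ry":0,"rz":0,"hand":1},{"dx":0.01,"dy":0,"dz":0.5,"rx":0,"ry":0,"rz":0,"hand":1}]'
python3 -c "
from h import *
go((.4724,-.3155,.010),0)"
```

```text
time_s: 11.75
tcp_pos: [0.4709, -0.3141, 0.05]
tcp_rot: [1.0, 0.001, -0.005, -0.0]
contact_force: [0.3, -0.9, 0.7]
width: 0.0854
gripper_force: 0.0
d [0.0076 0.0057 0.1598] r [-0.0002  0.0089  0.002 ] rows>= 0.8 t 11.75
```

```bash
python3 -m inch '[{"dx":0.007,"dy":0.005,"dz":0.1,"rx":0,"ry":0.009,"rz":0,"hand":1},{"dx":0.007,"dy":0.005,"dz":0.16,"rx":0,"ry":0.009,"rz":0,"hand":1},{"dx":0.007,"dy":0.005,"dz":0.16,"rx":0,"ry":0.009,"rz":0,"hand":1},{"dx":0.007,"dy":0.005,"dz":0.16,"rx":0,"ry":0.009,"rz":0,"hand":-1},{"dx":0.007,"dy":0.005,"dz":0.16,"rx":0,"ry":0.009,"rz":0,"hand":-1},{"dx":0.007,"dy":0.005,"dz":0.16,"rx":0,"ry":0.009,"rz":0,"hand":-1},{"dx":0.007,"dy":0.005,"dz":0.16,"rx":0,"ry":0.009,"rz":0,"hand":-1},{"dx":0.007,"dy":0.005,"dz":0.16,"rx":0,"ry":0.009,"rz":0,"hand":-1},{"dx":0.007,"dy":0.005,"dz":0.16,"rx":0,"ry":0.009,"rz":0,"hand":-1}]'
python3 -c "
from h import *
go((.48,-.05,.22),50)"
```

```text
time_s: 12.65
tcp_pos: [0.4731, -0.317, 0.0112]
tcp_rot: [1.0, 0.0, 0.002, 0.001]
contact_force: [-0.7, 1.8, 7.8]
width: 0.0288
gripper_force: 58.7
d [ 0.0309 -1.067  -0.8363] r [ 0.0023 -0.0023 -0.8329] rows>= 6.8 t 12.65
```

```bash
python3 -m inch '[{"dx":0,"dy":0,"dz":-0.1,"rx":0,"ry":0,"rz":0,"hand":-1},{"dx":0,"dy":0,"dz":-0.3,"rx":0,"ry":0,"rz":0,"hand":-1},{"dx":0,"dy":0,"dz":-0.5,"rx":0,"ry":0,"rz":-0.1,"hand":-1},{"dx":0,"dy":0,"dz":-0.7,"rx":0,"ry":0,"rz":-0.24,"hand":-1},{"dx":0,"dy":-0.15,"dz":-0.8,"rx":0,"ry":0,"rz":-0.38,"hand":-1},{"dx":0,"dy":-0.33,"dz":-0.84,"rx":0,"ry":0,"rz":-0.52,"hand":-1},{"dx":0,"dy":-0.52,"dz":-0.84,"rx":0,"ry":0,"rz":-0.66,"hand":-1},{"dx":0,"dy":-0.7,"dz":-0.84,"rx":0,"ry":0,"rz":-0.8,"hand":-1},{"dx":0,"dy":-0.88,"dz":-0.84,"rx":0,"ry":0,"rz":-0.83,"hand":-1},{"dx":0,"dy":-1,"dz":-0.84,"rx":0,"ry":0,"rz":-0.83,"hand":-1}]'
python3 - <<'E'
from h import *
p=np.load("top.npz")["p"]; q=p[(p[...,2]>.022)&(p[...,2]<.04)&(np.abs(p[...,0]-.479)<.1)&(np.abs(p[...,1]-.322)<.1)]
print("tray rim",len(q),cv2.minAreaRect(q[:,:2].astype(np.float32)))
go((.479,.150,.22),75)
E
```

```text
time_s: 13.65
tcp_pos: [0.4712, -0.0641, 0.2199]
tcp_rot: [0.907, 0.422, 0.001, 0.0]
contact_force: [0.7, -0.5, -1.7]
width: 0.0285
gripper_force: 59.7
tray rim 372 ((0.4819556474685669, 0.3217275142669678), (0.1122395321726799, 0.12001052498817444), 77.12420654296875)
d [ 6.756e-01 -5.275e-01 -4.000e-04] r [ 0.0014 -0.0005 -0.4177] rows>= 4.3 t 13.65
```

```bash
python3 -m inch '[{"dx":0.15,"dy":-0.1,"dz":0,"rx":0,"ry":0,"rz":-0.14,"hand":-1},{"dx":0.3,"dy":-0.22,"dz":0,"rx":0,"ry":0,"rz":-0.28,"hand":-1},{"dx":0.45,"dy":-0.34,"dz":0,"rx":0,"ry":0,"rz":-0.42,"hand":-1},{"dx":0.6,"dy":-0.46,"dz":0,"rx":0,"ry":0,"rz":-0.44,"hand":-1},{"dx":0.72,"dy":-0.56,"dz":0,"rx":0,"ry":0,"rz":-0.44,"hand":-1},{"dx":0.85,"dy":-0.65,"dz":0,"rx":0,"ry":0,"rz":-0.44,"hand":-1}]'
python3 -c "
from h import *
go((.481,.322,.05),77)"
```

```text
time_s: 14.25
tcp_pos: [0.4841, 0.2023, 0.2196]
tcp_rot: [0.787, 0.617, 0.0, 0.001]
contact_force: [0.2, -0.8, -2.4]
width: 0.0283
gripper_force: 59.7
d [ 0.4627 -0.1267  0.6779] r [ 0.0014  0.0007 -0.0124] rows>= 4.2 t 14.25
```

```bash
python3 -m inch '[{"dx":0.15,"dy":-0.04,"dz":0,"rx":0,"ry":0,"rz":0,"hand":-1},{"dx":0.3,"dy":-0.08,"dz":0.05,"rx":0,"ry":0,"rz":0,"hand":-1},{"dx":0.43,"dy":-0.12,"dz":0.15,"rx":0,"ry":0,"rz":0,"hand":-1},{"dx":0.45,"dy":-0.125,"dz":0.3,"rx":0,"ry":0,"rz":0,"hand":-1},{"dx":0.45,"dy":-0.125,"dz":0.45,"rx":0,"ry":0,"rz":0,"hand":-1},{"dx":0.45,"dy":-0.125,"dz":0.6,"rx":0,"ry":0,"rz":0,"hand":-1},{"dx":0.45,"dy":-0.125,"dz":0.65,"rx":0,"ry":0,"rz":0,"hand":-1},{"dx":0.45,"dy":-0.125,"dz":0.65,"rx":0,"ry":0,"rz":0,"hand":-1}]'
python3 -c "
from h import *
go((.481,.322,.014),77)"
```

```text
time_s: 15.05
tcp_pos: [0.48, 0.316, 0.0552]
tcp_rot: [0.787, 0.617, -0.002, 0.001]
contact_force: [-0.6, 0.5, -1.3]
width: 0.0285
gripper_force: 59.7
d [ 0.0249 -0.0015  0.1646] r [-0.0013  0.0035 -0.0132] rows>= 0.8 t 15.05
```

```bash
python3 -m inch '[{"dx":0.02,"dy":0,"dz":0.08,"rx":0,"ry":0,"rz":0,"hand":-1},{"dx":0.02,"dy":0,"dz":0.16,"rx":0,"ry":0,"rz":0,"hand":-1},{"dx":0.02,"dy":0,"dz":0.165,"rx":0,"ry":0,"rz":0,"hand":-1},{"dx":0.02,"dy":0,"dz":0.165,"rx":0,"ry":0,"rz":0,"hand":0.3},{"dx":0.02,"dy":0,"dz":0.165,"rx":0,"ry":0,"rz":0,"hand":0.3},{"dx":0.02,"dy":0,"dz":0.165,"rx":0,"ry":0,"rz":0,"hand":0.3},{"dx":0.02,"dy":0,"dz":0.05,"rx":0,"ry":0,"rz":0,"hand":0.3},{"dx":0.02,"dy":0,"dz":-0.15,"rx":0,"ry":0,"rz":0,"hand":0.3},{"dx":0.02,"dy":0,"dz":-0.35,"rx":0,"ry":0,"rz":0,"hand":0.3},{"dx":0.02,"dy":0,"dz":-0.5,"rx":0,"ry":0,"rz":0,"hand":0.3}]'
python3 - <<'E'
from h import *
go((.48,.1,.18),50)
img,d,p=cloud("top"); cv2.imwrite("pics/top4.png",img)
ztop=p[...,2]
for c in("top","scene"):
    if c=="scene": bot.capture(c)
    for q in("sleeve_narrow_mid","sleeve_wide_mid","pin_mid","key_top","collar_rim"): print(c,q,[(np.round(r["position"],3).tolist(),round(r["p"],2)) for r in bot.tip_of(c,q)[:2]])
E
```

```text
time_s: 16.05
tcp_pos: [0.4836, 0.3227, 0.1863]
tcp_rot: [0.787, 0.617, 0.002, 0.001]
contact_force: [0.2, 0.5, -0.1]
width: 0.0557
gripper_force: 0.0
d [-0.8686  0.1984  0.0239] r [ 0.0036 -0.0035  0.4368] rows>= 4.5 t 16.05
top sleeve_narrow_mid [([0.49, 0.322, 0.02], 0.64)]
top sleeve_wide_mid [([0.532, 0.015, 0.067], 0.48)]
top pin_mid [([0.534, 0.013, 0.067], 0.85), ([0.534, 0.017, 0.054], 0.65)]
top key_top [([0.552, -0.091, 0.073], 0.72), ([0.489, 0.326, 0.017], 0.42)]
top collar_rim [([0.543, -0.093, 0.065], 0.88)]
scene sleeve_narrow_mid [([0.481, 0.32, 0.023], 0.66)]
scene sleeve_wide_mid [([0.535, 0.013, 0.064], 0.73), ([0.748, -0.22, 0.002], 0.73)]
scene pin_mid [([0.531, 0.018, 0.07], 0.75)]
scene key_top [([0.542, -0.042, 0.003], 0.71), ([0.547, -0.097, 0.078], 0.58)]
scene collar_rim [([0.544, -0.092, 0.07], 0.84)]
```

View pics/top4.png

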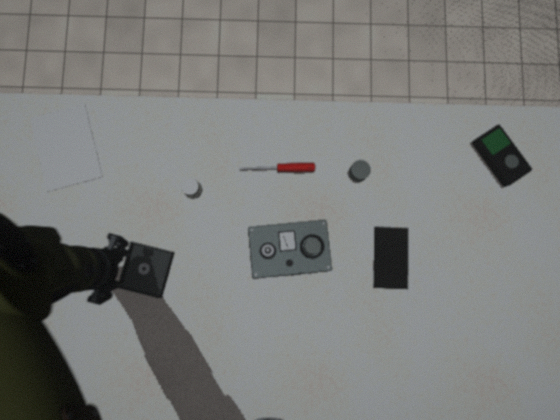

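The sleeves are where they should be: the wide one on the pin at (268,251) and the narrow one in the tray at (144,269). The bystanders haven't moved. Next is the key, with the fingers shut.

```bash
python3 -m inch '[{"dx":-0.87,"dy":0.198,"dz":0.02,"rx":0.004,"ry":-0.003,"rz":0.437,"hand":-1},{"dx":-0.87,"dy":0.198,"dz":0.02,"rx":0.004,"ry":-0.003,"rz":0.437,"hand":-1},{"dx":-0.87,"dy":0.198,"dz":0.02,"rx":0.004,"ry":-0.003,"rz":0.437,"hand":-1},{"dx":-0.87,"dy":0.198,"dz":0.02,"rx":0.004,"ry":-0.003,"rz":0.437,"hand":-1},{"dx":-0.87,"dy":0.198,"dz":0.02,"rx":0.004,"ry":-0.003,"rz":0.437,"hand":-1},{"dx":-0.87,"dy":0.198,"dz":0.02,"rx":0.004,"ry":-0.003,"rz":0.437,"hand":-1}]'
python3 -c "
from h import *
go((.50,-.11,.19),35)"
```

```text
time_s: 17.25
tcp_pos: [0.4783, 0.0962, 0.1768]
tcp_rot: [0.907, 0.421, -0.003, 0.0]
contact_force: [0.6, 0.7, -0.2]
width: 0.0001
gripper_force: 0.0
d [-0.5737  0.5991 -0.0512] r [-0.0011  0.0048  0.2457] rows>= 4.2 t 17.25
```

```bash
python3 -m inch '[{"dx":-0.574,"dy":0.599,"dz":-0.05,"rx":0,"ry":0.005,"rz":0.246,"hand":-1},{"dx":-0.574,"dy":0.599,"dz":-0.05,"rx":0,"ry":0.005,"rz":0.246,"hand":-1},{"dx":-0.574,"dy":0.599,"dz":-0.05,"rx":0,"ry":0.005,"rz":0.246,"hand":-1},{"dx":-0.574,"dy":0.599,"dz":-0.05,"rx":0,"ry":0.005,"rz":0.246,"hand":-1},{"dx":-0.574,"dy":0.599,"dz":-0.05,"rx":0,"ry":0.005,"rz":0.246,"hand":-1},{"dx":-0.574,"dy":0.599,"dz":-0.05,"rx":0,"ry":0.005,"rz":0.246,"hand":-1},{"dx":-0.574,"dy":0.599,"dz":-0.05,"rx":0,"ry":0.005,"rz":0.246,"hand":-1}]'
python3 - <<'E'
from h import *
t,r,o=st(); img,d,p=cloud("wrist"); print(t.round(4))
z=p[...,2]
n=(d>0)&(np.abs(p[...,0]-.546)<.04)&(np.abs(p[...,1]+.094)<.04)
for a,b in((.072,.08),(.064,.071)):
    q=p[n&(z>a)&(z<b)]; (x,y),rad=cv2.minEnclosingCircle(q[:,:2].astype(np.float32)); print(a,len(q),round(x,4),round(y,4),round(rad,4),np.median(q[:,2]))
q=p[(d>0)&(np.hypot(p[...,0]-.5315,p[...,1]-.014)<.018)&(z>.078)&(z<.1)]; s=q[q[:,2]<.089]
print("sleeve top",np.median(s[:,2]),cv2.minEnclosingCircle(s[:,:2].astype(np.float32)),len(s)); q=p[(d>0)&(z>.04)&(z<.06)&(np.abs(p[...,0]-.54)<.05)&(np.abs(p[...,1]+.04)<.02)]; print("tester top z",np.median(q[:,2]))
go((.545,-.0925,.085),35)
E
```

```text
time_s: 17.95
tcp_pos: [0.5012, -0.1058, 0.1894]
tcp_rot: [0.953, 0.303, 0.0, -0.001]
contact_force: [-0.5, 0.9, 0.6]
width: 0.0
gripper_force: 0.0
[ 0.5012 -0.1058  0.1894]
0.072 2198 0.5448 -0.0948 0.02 0.07584264041599316
0.064 1749 0.5448 -0.0948 0.03 0.06758567445748082
sleeve top 0.08551847508065978 ((0.5315495133399963, 0.013667489401996136), 0.015028749592602253) 1361
tester top z 0.05052286394141983
d [0.1725 0.0602 0.4179] r [-0.0024 -0.001   0.0056] rows>= 2.3 t 18.0
```

Sleeve seating checks out: its top is at 85.5 mm and it is centred. The key is at (0.5448, -0.0948).

```bash
python3 -m inch '[{"dx":0.08,"dy":0.034,"dz":0.15,"rx":-0.002,"ry":0,"rz":0.005,"hand":-1},{"dx":0.167,"dy":0.068,"dz":0.25,"rx":-0.002,"ry":0,"rz":0.005,"hand":-1},{"dx":0.167,"dy":0.068,"dz":0.35,"rx":-0.002,"ry":0,"rz":0.005,"hand":-1},{"dx":0.167,"dy":0.068,"dz":0.41,"rx":-0.002,"ry":0,"rz":0.005,"hand":-1},{"dx":0.167,"dy":0.068,"dz":0.41,"rx":-0.002,"ry":0,"rz":0.005,"hand":-1},{"dx":0.167,"dy":0.068,"dz":0.41,"rx":-0.002,"ry":0,"rz":0.005,"hand":-1}]'
python3 -c "
from h import *
go((.5448,-.0948,.068),35)"
```

```text
time_s: 18.6
tcp_pos: [0.5452, -0.0953, 0.0875]
tcp_rot: [0.954, 0.301, 0.0, -0.0]
contact_force: [1.0, -0.2, 0.9]
width: -0.0
gripper_force: 0.0
d [-0.0001 -0.0024  0.0782] r [ 0.0001 -0.0009  0.0009] rows>= 0.4 t 18.6
```

```bash
python3 -m inch '[{"dx":0,"dy":-0.002,"dz":0.02,"rx":0,"ry":0,"rz":0,"hand":-1},{"dx":0,"dy":-0.002,"dz":0.035,"rx":0,"ry":0,"rz":0,"hand":-1},{"dx":0,"dy":-0.002,"dz":0.05,"rx":0,"ry":0,"rz":0,"hand":-1},{"dx":0,"dy":-0.002,"dz":0.06,"rx":0,"ry":0,"rz":0,"hand":-1},{"dx":0,"dy":-0.002,"dz":0.07,"rx":0,"ry":0,"rz":0,"hand":-1},{"dx":0,"dy":-0.002,"dz":0.077,"rx":0,"ry":0,"rz":0,"hand":-1},{"dx":0,"dy":-0.002,"dz":0.077,"rx":0,"ry":0,"rz":0,"hand":-1},{"dx":0,"dy":-0.002,"dz":0.077,"rx":0,"ry":0,"rz":0,"hand":-1},{"dx":0,"dy":-0.002,"dz":0.077,"rx":0,"ry":0,"rz":0,"hand":-1}]'
python3 - <<'E'
from h import *
go((.5448,-.0948,.068),35); print(st()[2]["contact_force"])
for c in("wrist","scene"):
    img,d,p=cloud(c); z=p[...,2]; r=np.hypot(p[...,0]-.5448,p[...,1]+.0948); 
    a=z[(d>0)&(r<.019)&(z<.08)&(z>.05)]; b=z[(d>0)&(r>.0245)&(r<.0295)&(z<.08)&(z>.06)]
    print(c,len(a),np.percentile(a,[10,50,90]),len(b),np.median(b))
E
```

```text
time_s: 19.5
tcp_pos: [0.5455, -0.0963, 0.0688]
tcp_rot: [0.954, 0.3, 0.001, 0.0]
contact_force: [-0.7, 1.2, 5.6]
width: -0.0002
gripper_force: 3.1
d [ 0.0011 -0.0067  0.0031] r [ 0.0011 -0.0022 -0.0013] rows>= 0.0 t 19.5
[-0.70849219  1.24821175  5.62704306]
wrist 2630 [0.06765727 0.06863268 0.07572489] 2746 0.06766418300628319
scene 105 [0.06732614 0.06980476 0.07783875] 60 0.06774212873601115
```

```bash
python3 -m inch '[{"dx":0,"dy":0,"dz":0.002,"rx":0,"ry":0,"rz":0,"hand":-1},{"dx":0,"dy":0,"dz":0.002,"rx":0,"ry":0,"rz":0,"hand":-1},{"dx":0,"dy":0,"dz":0.002,"rx":0,"ry":0,"rz":0,"hand":-1},{"dx":0,"dy":0,"dz":0.002,"rx":0,"ry":0,"rz":0,"hand":-1},{"dx":0,"dy":0,"dz":0.002,"rx":0,"ry":0,"rz":0,"hand":-1},{"dx":0,"dy":0,"dz":0.002,"rx":0,"ry":0,"rz":0,"hand":-1},{"dx":0,"dy":0,"dz":0.002,"rx":0,"ry":0,"rz":0,"hand":-1},{"dx":0,"dy":0,"dz":0.002,"rx":0,"ry":0,"rz":0,"hand":-1},{"dx":0,"dy":0,"dz":0.002,"rx":0,"ry":0,"rz":0,"hand":-1},{"dx":0,"dy":0,"dz":0.002,"rx":0,"ry":0,"rz":0,"hand":-1}]'
python3 - <<'E'
from h import *
img,d,p=cloud("wrist"); z=p[...,2]; r=np.hypot(p[...,0]-.5448,p[...,1]+.0948)
a=z[(d>0)&(r<.019)&(z<.072)&(z>.05)]; print(np.percentile(a,[10,50,90]),st()[2]["contact_force"])
E
```

```text
time_s: 20.6
tcp_pos: [0.5455, -0.0963, 0.0683]
tcp_rot: [0.954, 0.3, 0.001, 0.0]
contact_force: [-1.6, 1.0, 6.8]
width: -0.0001
gripper_force: 3.2
[0.06703377 0.06801811 0.06880796] [-0.70688902  0.94752718  5.86297983]
```

The key's top is level with the rim (68.0 mm against 67.7 mm), with about 6 N on it. I'm handing in.

```bash
python3 -c "
from rig import bot
print(bot.finish_job())"
```

```text
the job is handed in; nothing more can be done
None
```

I handed the job in at about 21 s with the wide sleeve seated on the pin, the narrow one in the reject tray and the key held level with its rim at about 6 N; the judge's result was not shown.

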